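# Roll the steriliser's hinge pin into the vee fixture and clamp it

## Robot

A 6-joint arm with a two-finger parallel gripper is mounted at the origin on the work surface. World frame = base frame: x ahead of the robot, y to its left, z up, the work surface at z = 0. Lengths are in m, angles in degrees, forces in N, time in s.
With the tool pointing down it reaches from about 0.25 to 0.725 m from the base axis. Payload 9.7 kg.
Tool frame: the origin (TCP) lies midway between the tips of the shut fingers; the grasp point (between the pads) lies 19 mm behind it (grip_point_offset is the distance from the TCP to the grasp point, in m); y points along the fingers, z is the direction in which the jaws open and shut, and the axes are right-handed (so a half turn about y gives the same grasp; the last joint's range is limited). The gripper opens to 85 mm and grips with 20 to 120 N. Pads are 22 mm wide; open, the fingers measure 114 mm over their backs; the gripper's body (76 mm by 85 mm) begins 54 mm behind the grasp point. The pads swing forward as they close: fully open they stand 13 mm farther back than shut.
Start: joints at [72.078, 4.979, 10.078, 95.1, 0, 90], TCP at [0.169, 0.523, 0.231] pointing down, gripper open.
Joint ranges: [-179.16, 179.16], [-48.56, 103.87], [-65.8, 70.77], [-126.05, 130.52], [-82.76, 87.17], [-180, 180]. Speed limits (degrees/s): [127.2, 127.2, 147.25, 180, 180, 180].

## Interface

Orientations are given as [roll, pitch, yaw] about the fixed x, y, z axes, in that order (R = Rz(yaw) Ry(pitch) Rx(roll)).
In Python, from workcell import get_obs, camera, job_done, grip_point_offset gives the robot as it stands.
- The arm moves only by the tool move_arm, never from a script. Its argument "deltas" is a list that holds one entry, the list of rows, each a list of 4 numbers: the shift along the tool's x, y, z in m, then the turn about the tool's y in degrees. A call has 1 to 5 rows; each row is the pose to reach, as a shift and turn from the pose commanded when the call began, along the tool's axes at that moment; what a row does not reach only later rows make up. A row lasts 1/10 s, in which the tool goes at most 50 mm and 8.59 degrees, less where a joint would pass 70% of its speed; a pose out of reach is approached as far as the arm can. A call with a gripper value outside its range is refused whole. "claw" is the finger opening in m, from 0 to 0.0854, set as the call begins (left out, the last holds). The fingers move at their own pace and stop on an object; "newtons" is the grip in N (left out, the last holds). Time passes only in rows, so rows that repeat a pose let the fingers close. It gives the time, the measured TCP pose, the force and the opening at its end, in the units of the state.
- get_obs(): the state, without advancing time (a new reading comes with each control period).
- camera(name): name is "side" or "top"; returns a dict with "color" (420x560x3 uint8, blue, green, red), "range_z" (420x560 float32, m along the optical axis (not along the pixel's ray), 0 where there is no reading), "fx", "fy", "cx", "cy" (pixels), "T" (4x4, takes a point from camera to world coordinates). Camera axes: x right, y down, z forward; pixel columns grow to the right and rows downward; lengths in m; the calibration is good to about 2 mm. A picture is of the moment at which its call begins.
- job_done(): hands the job in, once; it reports no verdict.
The state is a dict: "time": time; "q": joint angles; "qd": joint speeds; "joint_efforts": joint torques, N m; "ee_pos": TCP position; "tcp_rot": TCP orientation; "wrist_force": force on the tool from outside, world axes, zero at the start; "torque": the same for the moment, N m; "opening": finger opening in m.
Only numpy, scipy, OpenCV 4.12 (cv2) and the standard library are available. Lean on these libraries where they do the work, as an engineer would, in place of code of your own. Each camera call takes 0.05 s, during which the arm holds its last target. There are 200 camera calls.

## Task

Lay the bright steel lid pin crosswise on the white sloping ramp of the blue vee fixture and let it roll down so that it centres itself, let go of, in the middle of the vee. Only then swing the red clamp arm over and press it down onto the pin until it is fully home. Leave the brass pin of the same size where it lies.

Things in the scene. Friction and masses are not known exactly. Their poses are not given: they have to be found in the camera images.
- pin_center (a point): Centre of the bright steel lid pin, a plain solid cylinder 30 mm in diameter and 120 mm long, about 0.6 kg, lying loose on the table (centre 15 mm up). Its x axis is the pin's own axis; it rolls freely. A black plastic handle and a brass pin of the same size lie nearby.
- brass_pin_center (a point): Centre of the brass pin (30 mm diameter, 120 mm long, x along its axis), a bystander to be left alone. It can roll.
- vee (a point): Where the pin's centre lies when seated in the fixed blue fixture, 51 mm above the table, midway along the vee. y runs along the vee (seated pin's axis), x points downhill, the way the pin rolls, z up. The vee is a 90 degree groove 70 mm long, its bottom 21 mm below this point; its near lip is at x = -18 mm, 3 mm below; its far flank rises to a stop at x = 34 mm, 13 mm above.
- ramp (a point): Middle of the fixture's white ramp, on its surface: at x = -60 mm from the vee point and 3 mm above it, axes as there. The ramp is 90 mm wide in y and slopes 8 degrees down towards +x, from 40 mm uphill of this point to the vee's lip 42 mm downhill. A pin laid across here (along y) has its centre 15 mm above this point and, released, rolls into the vee by itself.
- clamp_hinge (a point): Hinge axis of the clamp arm, axes as the vee point's: at y = -115 mm and 29 mm above it. The hinge axis is along x, between two blue cheeks 38 mm wide overall that rise 10 mm above it. Arm: red, 20 mm wide (x), 14 mm thick, then a flush black round grip 14 mm thick; it reaches 164 mm from the hinge, the grip begins at 130 mm, the grey pad on its underside is at 115 mm.
- clamp (a joint): Angle of the clamp arm, rad: 0 = level, pointing along the fixture's +y with its pad just touching the seated pin, upper face 7 mm above the hinge; 1.57 = upright (stops at -0.08 and 1.8). It starts roughly upright. The hinge is stiff and stays where left; about 3 N near the end moves it, so closed fingers can push it over from behind (the -y side) towards +y and then down.
Not all that is in view belongs to the job. Leave any orange or turquoise look-alike of the part that bears pin_center alone.

How it is judged (in metres and radians):
On the way, in this order (a step that is already met when the one before it is completed fails the run):
1. the steel pin is on the ramp, uphill of the vee and roughly crosswise, the clamp open (x of pin_center in the frame of vee between -0.1 and -0.022 m and y of pin_center in the frame of vee between -0.045 and 0.045 m and z of pin_center in the frame of vee between 0 and 0.032 m and angle between the x axis of pin_center and the y axis of vee, either way round below 0.4 rad and value of joint clamp above 0.6 rad), for 0.04 s.
2. the steel pin lies by itself in the vee, centred, with the clamp still open (x of pin_center in the frame of vee between -0.008 and 0.008 m and y of pin_center in the frame of vee between -0.025 and 0.025 m and z of pin_center in the frame of vee between -0.01 and 0.01 m and angle between the x axis of pin_center and the y axis of vee, either way round below 0.17 rad and contact force between the fingers and pin below 0.2 N and value of joint clamp above 0.6 rad), for 0.3 s.
At the end, for the whole second after the job is handed in: The steel pin lies in the vee: its centre within 8 mm of the seat point across the vee, 25 mm along it and 10 mm in height, its axis within 10 degrees of the vee's; the clamp arm is down on it (under 0.1 rad); the brass pin is within 40 mm of where it started; the robot touches nothing (x of pin_center in the frame of vee between -0.008 and 0.008 m and y of pin_center in the frame of vee between -0.025 and 0.025 m and z of pin_center in the frame of vee between -0.01 and 0.01 m and angle between the x axis of pin_center and the y axis of vee, either way round below 0.17 rad and value of joint clamp below 0.1 rad and distance of brass_pin_center from where it was at the start of the episode below 0.04 m).
It fails at once if the brass pin is moved more than 40 mm from its place (distance of brass_pin_center from where it was at the start of the episode above 0.04 m).
It also fails if it takes over 53 s, if anything falls off the work surface, if the arm or the gripper's body presses on something with over 40 N, if the wrist force passes 120 N, or if a joint passes its speed limit or range.

## Working session

There is one attempt and no reset: what is moved stays moved. The work goes in short steps, Python scripts to look and compute and a tool call to move; the robot and the scene stay as the last step left them, time stands still between calls to the robot, and variables do not carry over. Pictures are saved under pics/ and viewed, about 8 in all and at most 12, crops included, and the job is handed in when it is done.

Besides the shell and the picture viewer there is one more tool, called as name(argument=value, ...) on one line, values as JSON. move_arm: Moves the arm, as the interface text tells. Its arguments: {"type":"object","properties":{"deltas":{"type":"array"},"claw":{"type":"number"},"newtons":{"type":"number"}},"required":["deltas"]}

```bash
mkdir -p pics; ls; cat > h.py <<'E'
import numpy as np, cv2
from workcell import get_obs, camera, job_done, grip_point_offset
def cloud(c):
    z=c["range_z"]; v,u=np.indices(z.shape)
    P=np.stack([(u-c["cx"])/c["fx"]*z,(v-c["cy"])/c["fy"]*z,z,np.ones_like(z)],-1)
    W=(P@np.array(c["T"]).T)[...,:3]; W[z<=0]=np.nan
    return W
E
python3 - <<'E'
from h import *
for n in("top","side"):
    c=camera(n); cv2.imwrite(f"pics/{n}0.png",c["color"]); np.savez(f"{n}0.npz",W=cloud(c),color=c["color"])
    print(n,np.round(c["T"],3).tolist(),c["fx"])
print(get_obs(), grip_point_offset)
E
```

```text
pics
top [[0.023, -0.989, 0.149, 0.377], [-1.0, -0.025, -0.011, 0.079], [0.015, -0.149, -0.989, 0.868], [0.0, 0.0, 0.0, 1.0]] 388.2247209124356
side [[-0.98, -0.13, 0.147, 0.36], [-0.196, 0.674, -0.712, 0.637], [-0.007, -0.728, -0.686, 0.635], [0.0, 0.0, 0.0, 1.0]] 392.1476767541509
{'time': 0.1, 'q': array([7.20776498e+01, 5.00989701e+00, 1.00375447e+01, 9.50982151e+01,
       1.05291526e-03, 8.99987045e+01]), 'qd': array([-0.05951468, -0.00788455,  0.17288097,  0.0110216 ,  0.04410791,
        0.0463731 ]), 'joint_efforts': array([-9.52667251e-04, -5.21560872e+01,  4.65652907e+01,  1.60138111e-02,
       -4.27809221e-05,  9.15539175e-06]), 'ee_pos': array([0.16918312, 0.52312029, 0.23062228]), 'tcp_rot': array([-9.00705674e+01,  1.05451001e-03, -1.79210560e+01]), 'wrist_force': array([-0.09080682, -0.52431459, -0.97108058]), 'torque': array([-0.0180111 , -0.03004346,  0.02548112]), 'opening': 0.08531442655729995} 0.0187
```

View pics/top0.png

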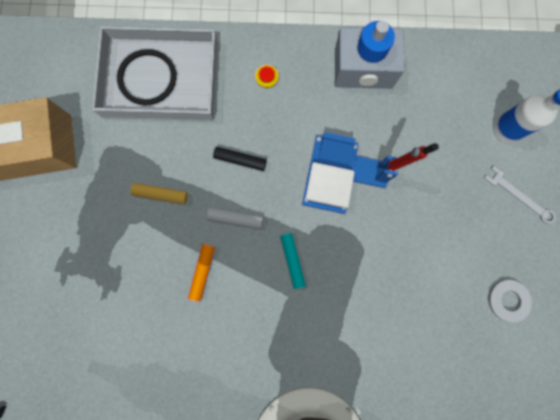

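View pics/side0.png

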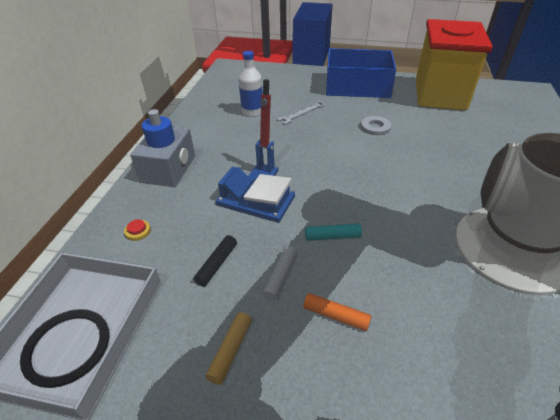

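The top view shows five candidates:
- Grey cylinder at (235,218): the bright steel pin. It is plain, grey and metallic.
- Brass pin at (158,193).
- Black handle at (240,158).
- Orange look-alike at (201,272).
- Turquoise look-alike at (293,261).

The fixture has its white ramp at (330,185), the vee at about (337,150), and the upright red arm hinged at about (378,172). I'll measure these and check an enlarged crop.

```bash
python3 - <<'E'
from h import *
for n in("top","side"):
    d=np.load(f"{n}0.npz"); W=d["W"]; C=d["color"].astype(int)
    hsv=cv2.cvtColor(d["color"],cv2.COLOR_BGR2HSV).astype(int)
    def rep(name,m,win):
        u0,u1,v0,v1=win; M=np.zeros(m.shape,bool); M[v0:v1,u0:u1]=m[v0:v1,u0:u1]
        k,l,s,_=cv2.connectedComponentsWithStats(M.astype(np.uint8)); i=1+np.argmax(s[1:,4]); M=l==i
        P=W[M]; P=P[~np.isnan(P).any(1)]
        (cx,cy),(a,b),ang=cv2.minAreaRect((P[:,:2]*1000).astype(np.float32))
        box=cv2.boxPoints(((cx,cy),(a,b),ang))
        print(n,name,len(P),"mean",P.mean(0).round(4),"rect",round(cx,1),round(cy,1),round(a,1),round(b,1),round(ang,1),"zmax",np.nanpercentile(P[:,2],[2,50,98]).round(4))
        return P
    z=W[...,2]
    wins=dict(top=dict(steel=(203,268,203,232),brass=(125,192,180,207),ramp=(298,360,158,215),arm=(385,445,140,172),blue=(300,400,125,215)),
              side=dict(steel=(258,302,242,302),brass=(200,258,308,386),ramp=(240,296,170,208),arm=(255,276,78,150),blue=(210,300,135,220)))[n]
    for k,w in wins.items():
        H,S,V=hsv[...,0],hsv[...,1],hsv[...,2]
        m={'steel':z>0.010,'brass':z>0.010,'ramp':(S<40)&(V>180)&(z>.03),'arm':(((H<8)|(H>172))&(S>120)),'blue':(H>98)&(H<125)&(S>130)}[k]
        P=rep(k,m,w)
        if k in("steel","brass"):
            Q=P[P[:,2]>0.02]; c=Q.mean(0); e=np.linalg.svd(Q[:,:2]-c[:2],full_matrices=False)[2][0]; print("   axis yaw",np.degrees(np.arctan2(e[1],e[0])).round(1), c.round(4))
        if k=="ramp":
            c=P.mean(0); nn=np.linalg.svd(P-c,full_matrices=False)[2][2]; nn*=np.sign(nn[2]); print("   n",nn.round(3),"tilt",np.degrees(np.arccos(nn[2])).round(2),"downhill yaw",np.degrees(np.arctan2(nn[1],nn[0])).round(1))
        if k=="arm":
            c=P.mean(0); e=np.linalg.svd(P-c,full_matrices=False)[2][0]; print("   dir",e.round(3), "ends",P[P[:,2].argmax()].round(3),P[P[:,2].argmin()].round(3))
c=cv2.imread("pics/top0.png")[110:310,120:450]; cv2.imwrite("pics/crop1.png",cv2.resize(c,None,fx=2.4,fy=2.4,interpolation=cv2.INTER_CUBIC))
E
```

```text
top steel 745 mean [0.4711 0.1708 0.0266] rect 472.1 171.3 120.4 29.2 81.9 zmax [0.0158 0.0275 0.0319]
   axis yaw -98.1 [0.4715 0.171  0.0274]
top brass 747 mean [0.5214 0.3387 0.0265] rect 522.9 340.5 120.6 29.3 81.8 zmax [0.0158 0.0275 0.0318]
   axis yaw -97.9 [0.522  0.34   0.0274]
top ramp 1538 mean [ 0.5441 -0.0334  0.0541] rect 545.0 -33.5 89.7 83.5 79.7 zmax [0.0473 0.0541 0.0607]
   n [ 0.137 -0.028  0.99 ] tilt 8.01 downhill yaw -11.6
top arm 300 mean [ 0.5751 -0.1643  0.1543] rect 577.3 -167.5 34.4 16.1 77.5 zmax [0.093  0.1531 0.2145]
   dir [-0.049 -0.183  0.982] ends [ 0.579 -0.175  0.219] [ 0.584 -0.153  0.086]
top blue 2109 mean [ 0.6057 -0.0833  0.0348] rect 609.5 -88.1 183.6 79.6 69.0 zmax [0.0098 0.0342 0.0886]
side steel 831 mean [0.4709 0.1777 0.0257] rect 472.4 169.5 121.8 29.4 81.6 zmax [0.0129 0.0273 0.0313]
   axis yaw 81.7 [0.4713 0.1752 0.0273]
side brass 1313 mean [0.521  0.3456 0.0257] rect 523.0 339.1 120.4 29.5 81.7 zmax [0.0134 0.0271 0.0311]
   axis yaw 81.6 [0.522  0.3442 0.0272]
side ramp 800 mean [ 0.5451 -0.034   0.0545] rect 545.3 -36.1 91.0 81.5 79.7 zmax [0.0482 0.0545 0.0605]
   n [ 0.136 -0.026  0.99 ] tilt 7.97 downhill yaw -10.8
side arm 277 mean [ 0.5777 -0.1636  0.1447] rect 579.0 -166.8 30.8 18.6 75.8 zmax [0.0899 0.1441 0.2083]
   dir [-0.048 -0.171  0.984] ends [ 0.571 -0.176  0.21 ] [ 0.578 -0.151  0.086]
side blue 1488 mean [ 0.5908 -0.0486  0.0312] rect 570.5 -77.1 179.1 162.4 79.3 zmax [0.0106 0.0184 0.0667]
```

View pics/crop1.png

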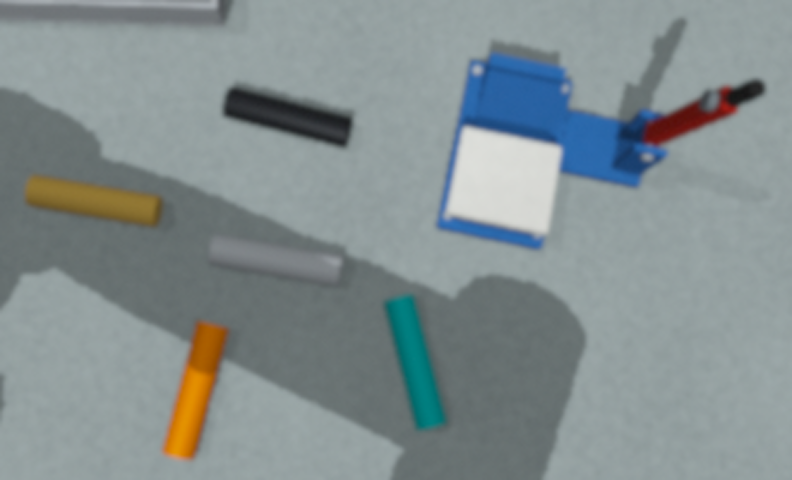

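The enlarged crop confirms it. The plain grey steel pin runs from (212,250) to (342,270) in the crop, and brass, black, orange and turquoise are all clearly different. Estimates:
- **Steel pin:** (0.472, 0.171), axis yaw 81.8°.
- **Vee:** (0.603, -0.045), x yaw -10.3°.
- **Hinge:** (0.582, -0.158, 0.080).

Now I'll move over the pin while turning the tool.

move_arm(deltas=[[[0.04, 0, -0.024, 8], [0.08, 0, -0.048, 16], [0.12, 0, -0.072, 24], [0.16, 0, -0.096, 32], [0.2, 0, -0.12, 40]]], claw=0.085, newtons=60)

```text
time: 0.6
ee_pos: [0.3233, 0.346, 0.231]
tcp_rot: [-90.0, -0.0, -58.2]
wrist_force: [1.1, 0.1, -0.7]
opening: 0.085
```

```bash
cat >> h.py <<'E'
from scipy.spatial.transform import Rotation as Ro
def go(x,y,z,yaw):
    """total shift in present tool axes and turn to reach TCP (x,y,z) with tool-x yaw (deg)"""
    o=get_obs(); R=Ro.from_euler("xyz",o["tcp_rot"],degrees=True).as_matrix()
    s=R.T@(np.array([x,y,z])-o["ee_pos"]); now=np.degrees(np.arctan2(R[1,0],R[0,0]))
    t=-((yaw-now+180)%360-180); print("t",o["time"],"pos",o["ee_pos"].round(4),"yaw",round(now,2),"op",round(o["opening"],4),"F",np.round(o["wrist_force"],1),"-> shift",s.round(4),"turn",round(t,2),"len",np.linalg.norm(s).round(3)); return s,t
E
python3 -c "
from h import *
go(.472,.171,.1,-98.2)"
```

```text
t 0.6 pos [0.3233 0.346  0.231 ] yaw -58.23 op 0.085 F [ 1.1  0.1 -0.7] -> shift [0.227  0.1311 0.0343] turn 39.97 len 0.264
```

move_arm(deltas=[[[0.0454, 0.01, 0.007, 8], [0.0908, 0.02, 0.0138, 16], [0.1362, 0.03, 0.0206, 24], [0.1816, 0.045, 0.0274, 32], [0.227, 0.065, 0.0343, 40]]])

```text
time: 1.1
ee_pos: [0.4734, 0.1719, 0.1662]
tcp_rot: [-89.9, 0.0, -98.3]
wrist_force: [0.5, 0.5, 0.2]
opening: 0.0851
```

```bash
python3 -c "
from h import *
go(.472,.171,.005,-98.2)"
```

```text
t 1.1 pos [0.4734 0.1719 0.1662] yaw -98.26 op 0.0851 F [0.5 0.5 0.2] -> shift [ 0.0012  0.1612 -0.0014] turn -0.06 len 0.161
```

move_arm(deltas=[[[0.001, 0.04, -0.001, 0], [0.001, 0.08, -0.001, 0], [0.001, 0.12, -0.001, 0], [0.001, 0.15, -0.001, 0], [0.001, 0.161, -0.001, 0]]])

```text
time: 1.6
ee_pos: [0.469, 0.1718, 0.0019]
tcp_rot: [-90.3, -0.1, -97.9]
wrist_force: [-0.3, -0.8, -0.5]
opening: 0.0851
```

move_arm(deltas=[[[0, 0, 0, 0], [0, 0, 0, 0], [0, 0, 0, 0], [0, 0, 0, 0], [0, 0, 0, 0]]], claw=0.02, newtons=60)

```text
time: 2.1
ee_pos: [0.4722, 0.1731, 0.0074]
tcp_rot: [-89.8, 0.1, -97.9]
wrist_force: [-1.1, -0.4, 8.3]
opening: 0.0278
```

```bash
python3 -c "
from h import *
go(.472,.171,.005,-98.2)"
```

```text
t 2.1 pos [0.4722 0.1731 0.0074] yaw -97.92 op 0.0278 F [-1.1 -0.4  8.3] -> shift [0.0021 0.0024 0.0001] turn 0.28 len 0.003
```

move_arm(deltas=[[[0, -0.01, 0, 0], [0, -0.03, 0, 0], [0, -0.06, 0, 0], [0, -0.1, 0, 0], [0, -0.13, 0, 0]]])

```text
time: 2.6
ee_pos: [0.4708, 0.1726, 0.1377]
tcp_rot: [-90.0, 0.0, -97.9]
wrist_force: [1.9, -0.2, -7.1]
opening: 0.0277
```

move_arm(deltas=[[[0, 0, 0, 0], [0, 0, 0, 0]]])

```text
time: 2.8
ee_pos: [0.471, 0.1727, 0.1348]
tcp_rot: [-90.0, -0.0, -97.9]
wrist_force: [-0.6, 0.7, -7.3]
opening: 0.0277
```

```bash
python3 - <<'E'
from h import *
c=camera("side"); cv2.imwrite("pics/s1.png",cv2.resize(c["color"][100:360,120:440],None,fx=2.2,fy=2.2)); W=cloud(c); np.savez("s1.npz",W=W,color=c["color"])
go(.544,-.034,.12,-100.3)
E
```

```text
t 2.85 pos [0.4703 0.1724 0.1336] yaw -97.92 op 0.0281 F [-0.8  0.4 -8. ] -> shift [0.1943 0.0136 0.1014] turn 2.38 len 0.22
```

View pics/s1.png

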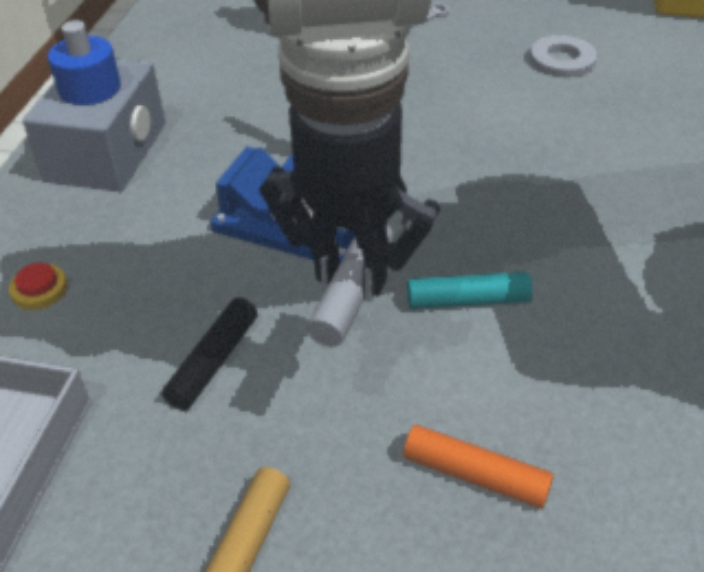

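The picture shows the steel pin held in the fingers, with its near end at crop (335,325). Brass, orange and turquoise are untouched. I'll measure how the pin sits in the grip.

```bash
python3 - <<'E'
from h import *
from scipy.optimize import least_squares
d=np.load("s1.npz"); W=d["W"]; hsv=cv2.cvtColor(d["color"],cv2.COLOR_BGR2HSV).astype(int)
T=np.array([.4703,.1724,.1336]); a=np.array([np.cos(np.radians(82.1)),np.sin(np.radians(82.1)),0]); b=np.array([a[1],-a[0],0])
D=W-T; s=D@a; p=D@b
m=(s>.018)&(s<.085)&(abs(p)<.022)&(D[...,2]>-.03)&(D[...,2]<.05)&(hsv[...,1]<70)
P=W[m]; S,Pp,Z=s[m],p[m],D[...,2][m]; print(len(P),"s",np.percentile(S,[1,99]).round(4))
m2=S<np.percentile(S,97)-.004
f=lambda q:np.hypot(Pp[m2]-q[0]-q[1]*S[m2],Z[m2]-q[2]-q[3]*S[m2])-.015
r=least_squares(f,[0,0,.008,0],loss="soft_l1",f_scale=.001); print("offset p,slope p,z,slope z",r.x.round(4),"rms",np.sqrt(np.mean(f(r.x)**2)).round(4))
E
```

```text
454 s [0.0185 0.0574]
offset p,slope p,z,slope z [ 0.0015 -0.0016  0.0089 -0.0092] rms 0.0007
```

move_arm(deltas=[[[0.035, 0, 0.018, 0.5], [0.08, 0, 0.042, 1], [0.125, 0, 0.065, 1.5], [0.165, 0, 0.086, 2], [0.194, 0, 0.101, 2.4]]])

```text
time: 3.35
ee_pos: [0.5437, -0.0361, 0.1326]
tcp_rot: [-90.2, -0.1, -100.4]
wrist_force: [-0.1, 0.0, -6.9]
opening: 0.0278
```

move_arm(deltas=[[[0, 0.01, 0, 0], [0, 0.02, 0, 0]]])

```text
time: 3.55
ee_pos: [0.5434, -0.034, 0.1126]
tcp_rot: [-90.2, -0.0, -100.4]
wrist_force: [-0.7, -0.1, -6.4]
opening: 0.0278
```

```bash
python3 - <<'E'
from h import *
go(.544,-.034,.062,-100.3)
E
```

```text
t 3.55 pos [ 0.5434 -0.034   0.1126] yaw -100.42 op 0.0278 F [-0.7 -0.1 -6.4] -> shift [-0.0001  0.0505  0.0008] turn -0.12 len 0.051
```

move_arm(deltas=[[[0, 0.015, 0, 0], [0, 0.03, 0, 0], [0, 0.04, 0, 0], [0, 0.046, 0, 0], [0, 0.049, 0, 0]]])

```text
time: 4.05
ee_pos: [0.544, -0.033, 0.0656]
tcp_rot: [-90.0, -0.0, -100.3]
wrist_force: [-0.1, -0.1, -6.2]
opening: 0.0277
```

move_arm(deltas=[[[0, 0, 0, 0], [0, 0, 0, 0]]])

```text
time: 4.25
ee_pos: [0.5447, -0.0334, 0.067]
tcp_rot: [-89.9, 0.0, -100.3]
wrist_force: [1.0, 0.6, -6.2]
opening: 0.0278
```

```bash
python3 - <<'E'
from h import *
c=camera("side"); cv2.imwrite("pics/s2.png",cv2.resize(c["color"][60:260,150:370],None,fx=3,fy=3))
go(.544,-.034,.062,-100.3)
E
```

```text
t 4.3 pos [ 0.5447 -0.0334  0.067 ] yaw -100.32 op 0.028 F [ 0.4  0.3 -6.4] -> shift [ 0.0007  0.005  -0.0006] turn -0.02 len 0.005
```

View pics/s2.png

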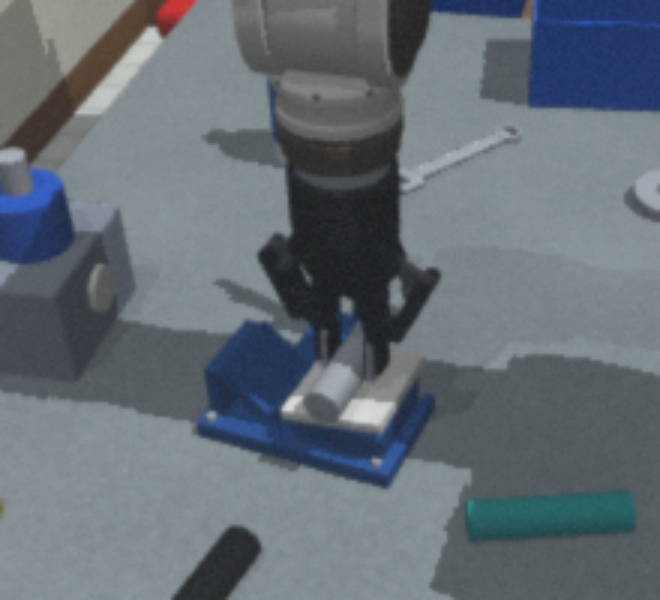

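The picture shows the pin just above the ramp, its near end at (322,400), crosswise and parallel to the vee. I'll lower the last few millimetres.

move_arm(deltas=[[[0, 0.0015, 0, 0], [0, 0.003, 0, 0], [0, 0.003, 0, 0]]])

```text
time: 4.6
ee_pos: [0.5443, -0.0334, 0.0632]
tcp_rot: [-90.0, -0.0, -100.3]
wrist_force: [-0.5, -0.5, -6.7]
opening: 0.0278
```

move_arm(deltas=[[[0, 0.001, 0, 0], [0, 0.002, 0, 0], [0, 0.002, 0, 0]]])

```text
time: 4.9
ee_pos: [0.5444, -0.0334, 0.0616]
tcp_rot: [-90.0, -0.0, -100.3]
wrist_force: [-1.8, 0.1, -3.9]
opening: 0.028
```

Contact with the ramp: the wrist load dropped from 6.7 to 3.9 N. I'll open, then lift away.

move_arm(deltas=[[[0, 0, 0, 0], [0, 0, 0, 0], [0, 0, 0, 0], [0, 0, 0, 0], [0, 0, 0, 0]]], claw=0.07)

```text
time: 5.4
ee_pos: [0.5448, -0.0334, 0.0618]
tcp_rot: [-89.9, 0.0, -100.3]
wrist_force: [1.2, -0.6, 1.3]
opening: 0.0701
```

move_arm(deltas=[[[0, -0.008, 0, 0], [0, -0.02, 0, 0], [0, -0.05, 0, 0], [0, -0.1, 0, 0], [0, -0.15, 0, 0]]])

```text
time: 5.9
ee_pos: [0.5436, -0.0333, 0.2136]
tcp_rot: [-90.0, -0.0, -100.3]
wrist_force: [1.2, -0.4, -0.2]
opening: 0.0699
```

move_arm(deltas=[[[-0.02, -0.02, -0.04, 0], [-0.04, -0.04, -0.08, 0], [-0.05, -0.06, -0.12, 0], [-0.05, -0.06, -0.14, 0], [-0.05, -0.06, -0.14, 0]]], claw=0)

```text
time: 6.4
ee_pos: [0.4139, 0.0415, 0.2739]
tcp_rot: [-89.8, 0.1, -100.2]
wrist_force: [0.6, 0.1, 0.5]
opening: 0.0005
```

```bash
python3 - <<'E'
from h import *
c=camera("top"); cv2.imwrite("pics/t3.png",cv2.resize(c["color"][100:260,280:460],None,fx=4,fy=3.75)); np.savez("t3.npz",W=cloud(c),color=c["color"])
d=camera("side"); np.savez("s3.npz",W=cloud(d),color=d["color"])
W=cloud(c); V=np.array([.603,-.045,.051]); y=np.radians(-10.3)
X=np.array([np.cos(y),np.sin(y),0]); Y=np.array([-np.sin(y),np.cos(y),0])
for n,w in(("top",W),("side",cloud(d))):
    D=w-V; lx,ly,lz=D@X,D@Y,D[...,2]
    m=(abs(lx)<.045)&(abs(ly)<.075)&(lz>.004)&(lz<.03)
    col=(c if n=="top" else d)["color"]; S=cv2.cvtColor(col,cv2.COLOR_BGR2HSV)[...,1]
    m&=(S<80); print(n,m.sum(),[np.percentile(q[m],[2,50,98]).round(4) for q in(lx,ly,lz)])
go(.57,-.25,.25,-100)
E
```

```text
Traceback (most recent call last):
IndexError: index -1 is out of bounds for axis 0 with size 0
```

View pics/t3.png

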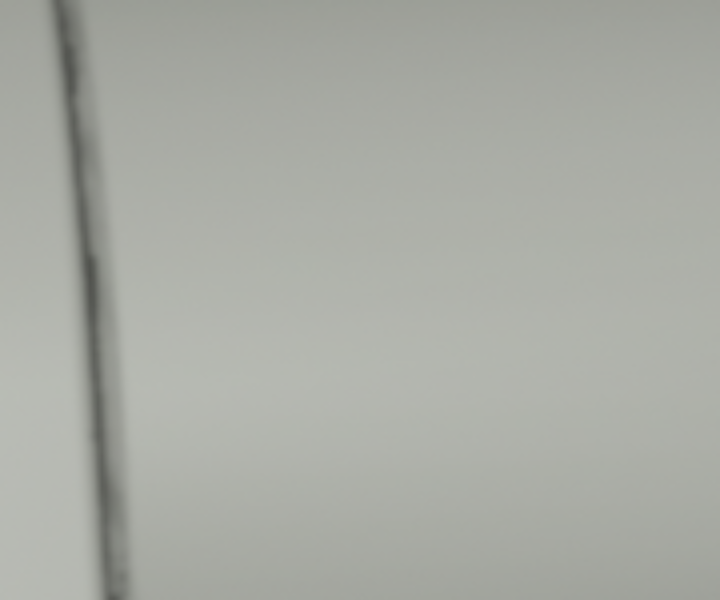

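The top camera is blocked: the crop shows only the arm's link, with its edge at about (85,250). I'll use the side frame I saved.

```bash
cat > chk.py <<'E'
from h import *
V=np.array([.603,-.045,.051]); y=np.radians(-10.3)
X=np.array([np.cos(y),np.sin(y),0]); Y=np.array([-np.sin(y),np.cos(y),0])
def chk(w,col):
    D=w-V; lx,ly,lz=D@X,D@Y,D[...,2]; S=cv2.cvtColor(col,cv2.COLOR_BGR2HSV)[...,1]
    m=(abs(lx)<.045)&(abs(ly)<.08)&(lz>.003)&(lz<.035)&(S<90)
    print("pin pts",m.sum(),[np.percentile(q[m],[2,50,98]).round(4) for q in(lx,ly,lz)] if m.sum()>20 else "")
E
python3 - <<'E'
from chk import *
d=np.load("s3.npz"); chk(d["W"],d["color"]); cv2.imwrite("pics/s3.png",cv2.resize(d["color"][60:240,180:340],None,fx=3.3,fy=3.3))
go(.57,-.25,.25,-100)
E
```

```text
pin pts 448 [array([-0.0137, -0.0042,  0.0121]), array([-0.0584,  0.0053,  0.057 ]), array([0.004 , 0.0129, 0.0166])]
t 6.5 pos [0.4156 0.0409 0.2722] yaw -100.3 op -0.0004 F [ 0.7  0.2 -0.2] -> shift [0.2587 0.0225 0.2038] turn -0.3 len 0.33
```

View pics/s3.png

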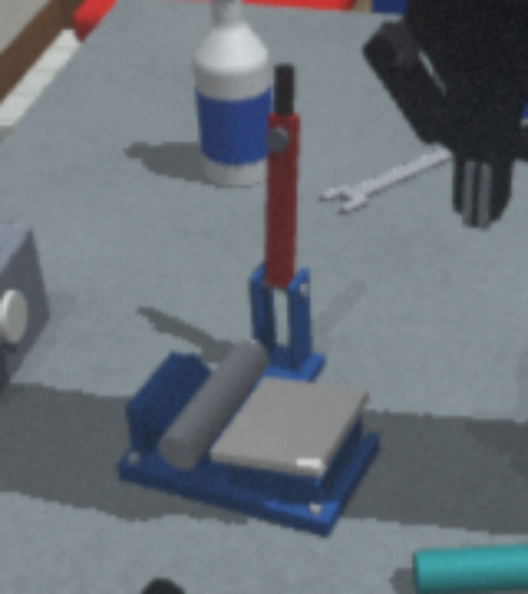

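The picture shows the pin seated by itself in the vee, from (180,450) to (250,355). Measured local y runs from -58 to +57 mm, with its top about 16 mm above the seat point, and the fingers are clear. The clamp stands upright at (283,190). Next I'll go round behind it, staying high.

move_arm(deltas=[[[0.045, -0.01, 0, 0], [0.09, -0.02, 0, 0], [0.135, -0.03, 0.01, 0], [0.18, -0.03, 0.025, 0], [0.225, -0.03, 0.04, 0]]])

```text
time: 7.0
ee_pos: [0.4149, -0.1904, 0.3014]
tcp_rot: [-90.0, -0.0, -100.4]
wrist_force: [1.6, -0.0, 0.1]
opening: 0.0
```

move_arm(deltas=[[[0.03, 0, 0.03, 0], [0.055, 0, 0.065, 0], [0.07, 0, 0.105, 0], [0.07, 0, 0.145, 0], [0.07, 0, 0.16, 0]]])

```text
time: 7.5
ee_pos: [0.5622, -0.2872, 0.2977]
tcp_rot: [-90.2, 0.1, -100.4]
wrist_force: [1.3, 0.3, -0.8]
opening: 0.0
```

```bash
python3 - <<'E'
from chk import *
from h import *
c=camera("top"); cv2.imwrite("pics/t4.png",cv2.resize(c["color"][100:260,280:460],None,fx=3.5,fy=3.5)); chk(cloud(c),c["color"])
d=camera("side"); W=cloud(d); hsv=cv2.cvtColor(d["color"],cv2.COLOR_BGR2HSV)
cv2.imwrite("pics/s4.png",cv2.resize(d["color"][40:240,160:360],None,fx=3,fy=3)); chk(W,d["color"])
D=W-V; lx,ly,lz=D@X,D@Y,W[...,2]
m=((hsv[...,0]<8)|(hsv[...,0]>172))&(hsv[...,1]>120)&(lz>.07)&(abs(lx)<.04)&(ly<-.07)&(ly>-.2)
from numpy import percentile as p
for a,b in((.09,.12),(.12,.15),(.15,.18),(.18,.25)):
    k=m&(lz>a)&(lz<b); print(a,k.sum(),"lx",p(lx[k],[5,50,95]).round(4) if k.sum() else "","ly",p(ly[k],[5,50,95]).round(4) if k.sum() else "")
o=get_obs(); e=o["ee_pos"]-V; print("tcp local",(e@X).round(4),(e@Y).round(4),o["ee_pos"].round(4),o["tcp_rot"].round(2),o["time"],o["opening"])
E
```

```text
pin pts 745 [array([-0.0147, -0.0033,  0.0131]), array([-0.0585, -0.0002,  0.0566]), array([0.0035, 0.0127, 0.017 ])]
pin pts 448 [array([-0.0141, -0.0049,  0.0107]), array([-0.0595,  0.0066,  0.0571]), array([0.0035, 0.013 , 0.0166])]
0.09 48 lx [-0.0081 -0.0017  0.0042] ly [-0.1182 -0.1141 -0.111 ]
0.12 48 lx [-0.0083 -0.0006  0.0044] ly [-0.1227 -0.1188 -0.1153]
0.15 50 lx [-0.0086 -0.001   0.0057] ly [-0.1271 -0.1239 -0.1211]
0.18 16 lx [-0.0097 -0.0036  0.006 ] ly [-0.1343 -0.1309 -0.1267]
tcp local 0.0022 -0.245 [ 0.5614 -0.2864  0.298 ] [-9.0220e+01  7.0000e-02 -1.0034e+02] 7.6 -3.234448528504626e-06
```

View pics/s4.png

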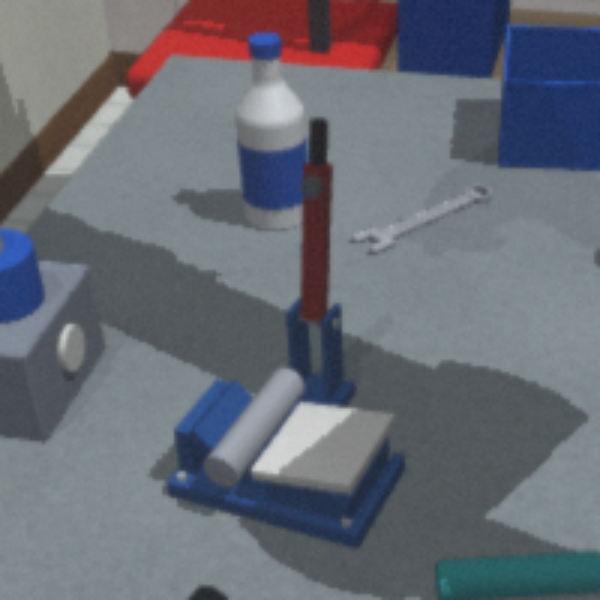

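The pin is still seated: both cameras put its ends at -58 and +57 mm. The clamp leans back at about 1.73 rad, with the red arm at (316,240) and its centreline at local x≈0. The tool's x axis points along the fixture's -y. I'll descend behind the arm, then push towards +y.

move_arm(deltas=[[[0, 0.03, -0.002, 0], [0, 0.06, -0.002, 0], [0, 0.09, -0.002, 0], [-0.03, 0.098, -0.002, 0], [-0.065, 0.098, -0.002, 0]]])

```text
time: 8.1
ee_pos: [0.5675, -0.2212, 0.2008]
tcp_rot: [-90.2, 0.0, -100.5]
wrist_force: [0.3, -0.1, 0.5]
opening: 0.0003
```

move_arm(deltas=[[[-0.012, 0, 0, 0], [-0.022, 0, 0, 0], [-0.032, 0, 0, 0], [-0.042, 0, 0, 0], [-0.05, 0, 0, 0]]])

```text
time: 8.6
ee_pos: [0.5783, -0.1716, 0.2036]
tcp_rot: [-90.0, -0.0, -100.4]
wrist_force: [-0.5, -1.8, 1.3]
opening: 0.0003
```

```bash
cat > st.py <<'E'
from chk import *
def st(cam=True):
    o=get_obs(); e=o["ee_pos"]-V; print("t",o["time"],"tcp local",(e@X).round(4),(e@Y).round(4),"z",o["ee_pos"][2].round(4),"F",o["wrist_force"].round(1))
    if not cam: return
    for n in("side","top"):
        d=camera(n); W=cloud(d); hsv=cv2.cvtColor(d["color"],cv2.COLOR_BGR2HSV); D=W-V; lx,ly,lz=D@X,D@Y,D[...,2]
        m=((hsv[...,0]<8)|(hsv[...,0]>172))&(hsv[...,1]>120)&(abs(lx)<.03)&(ly<.06)&(ly>-.2)&(lz>.005)&(lz<.25)
        P=np.stack([ly[m],lz[m]],1)
        if len(P)>15:
            vx,vy,x0,y0=cv2.fitLine(P.astype(np.float32),cv2.DIST_HUBER,0,.01,.01).ravel(); a=np.arctan2(vy,vx); a=a+np.pi if a<-.3 else a; print(n,len(P),"theta",a.round(3),"med",np.median(P,0).round(4))
        cv2.imwrite(f"pics/last_{n}.png",cv2.resize(d["color"][40:240,160:360] if n=="side" else d["color"][100:260,280:460],None,fx=3,fy=3))
        chk(W,d["color"])
E
python3 -c "
from st import *
st()"
```

```text
t 8.6 tcp local -0.0017 -0.129 z 0.2036 F [-0.5 -1.8  1.3]
side 64 theta 1.55 med [-0.1073  0.0971]
pin pts 446 [array([-0.0137, -0.0046,  0.0107]), array([-0.0581,  0.0064,  0.0573]), array([0.0036, 0.0128, 0.0167])]
top 199 theta 1.539 med [-0.1069  0.1095]
pin pts 739 [array([-0.0145, -0.003 ,  0.0127]), array([-0.0584, -0.0005,  0.0566]), array([0.0037, 0.0129, 0.0172])]
```

The push works: the clamp is at 1.54 rad with about 2 N on the wrist. I'll continue along the arc.

move_arm(deltas=[[[-0.015, 0, 0.002, 0], [-0.03, 0.001, 0.002, 0], [-0.042, 0.004, 0.002, 0], [-0.054, 0.008, 0.002, 0], [-0.0645, 0.0135, 0.002, 0]]])

```text
time: 9.2
ee_pos: [0.592, -0.1073, 0.1896]
tcp_rot: [-90.0, 0.0, -100.3]
wrist_force: [0.2, -1.1, 1.9]
opening: 0.0
```

```bash
python3 -c "
from st import *
st()"
```

```text
t 9.2 tcp local 0.0003 -0.0633 z 0.1896 F [ 0.2 -1.1  1.9]
pin pts 451 [array([-0.0139, -0.0047,  0.0116]), array([-0.059 ,  0.0052,  0.0573]), array([0.0036, 0.0127, 0.0168])]
top 94 theta 1.026 med [-0.0522  0.132 ]
pin pts 738 [array([-0.0143, -0.0032,  0.0133]), array([-0.0585, -0.0006,  0.0566]), array([0.0038, 0.0131, 0.0171])]
```

move_arm(deltas=[[[-0.0095, 0.007, 0, 0], [-0.0195, 0.015, 0, 0], [-0.0285, 0.0235, 0, 0], [-0.0365, 0.033, 0, 0], [-0.0435, 0.0435, 0, 0]]])

```text
time: 9.8
ee_pos: [0.5996, -0.0649, 0.1455]
tcp_rot: [-90.0, 0.0, -100.3]
wrist_force: [0.2, -0.7, 1.7]
opening: 0.0005
```

move_arm(deltas=[[[-0.006, 0.011, 0, 0], [-0.011, 0.0225, 0, 0], [-0.015, 0.034, 0, 0], [-0.0175, 0.046, 0, 0]]])

```text
time: 10.2
ee_pos: [0.6025, -0.0482, 0.0992]
tcp_rot: [-90.0, 0.0, -100.3]
wrist_force: [-0.2, 0.4, 2.6]
opening: -0.0001
```

```bash
python3 -c "
from st import *
st()"
```

```text
t 10.2 tcp local 0.0001 -0.0033 z 0.0992 F [-0.2  0.4  2.6]
side 168 theta 0.095 med [-0.0572  0.0419]
pin pts 425 [array([-0.0138, -0.006 ,  0.011 ]), array([-0.0586,  0.0085,  0.0572]), array([0.0035, 0.013 , 0.0303])]
top 40 theta 1.564 med [0.0113 0.047 ]
pin pts 242 [array([-0.0145, -0.0074,  0.0097]), array([0.0022, 0.0353, 0.0581]), array([0.0036, 0.0126, 0.0169])]
```

Clamp at about 0.1 rad and the pin unmoved. I'll press the rest in small steps, watching the force.

move_arm(deltas=[[[0, 0.004, 0, 0], [0, 0.008, 0, 0], [0, 0.0105, 0, 0], [0, 0.0105, 0, 0]]])

```text
time: 10.7
ee_pos: [0.6025, -0.0487, 0.0896]
tcp_rot: [-90.0, -0.0, -100.3]
wrist_force: [-0.4, -0.4, 0.4]
opening: -0.0002
```

move_arm(deltas=[[[0, 0.001, 0, 0], [0, 0.002, 0, 0], [0, 0.002, 0, 0]]])

```text
time: 11.0
ee_pos: [0.6026, -0.0487, 0.0878]
tcp_rot: [-90.0, -0.0, -100.3]
wrist_force: [0.7, 0.4, 0.4]
opening: -0.0002
```

move_arm(deltas=[[[0, 0.001, 0, 0], [0, 0.002, 0, 0], [0, 0.003, 0, 0], [0, 0.003, 0, 0]]])

```text
time: 11.4
ee_pos: [0.6028, -0.0486, 0.0868]
tcp_rot: [-89.9, 0.0, -100.3]
wrist_force: [-4.7, -0.8, 13.1]
opening: 0.0001
```

```bash
python3 -c "
from st import *
st()"
```

```text
t 11.4 tcp local 0.0004 -0.0036 z 0.0868 F [-4.7 -0.8 13.1]
side 120 theta -0.009 med [-0.0437  0.036 ]
pin pts 409 [array([-0.0139, -0.0066,  0.0113]), array([-0.0579,  0.0219,  0.0573]), array([0.0033, 0.0127, 0.0345])]
top 42 theta 1.566 med [0.0116 0.0356]
pin pts 261 [array([-0.0149, -0.0069,  0.01  ]), array([0.0031, 0.0348, 0.0582]), array([0.0035, 0.0129, 0.0344])]
```

The clamp is home: 13 N of reaction at z = 0.087, angle about 0. I'll back straight up and check.

move_arm(deltas=[[[0, -0.005, 0, 0], [0, -0.03, 0, 0], [0, -0.07, 0, 0], [0, -0.11, 0, 0], [0, -0.15, 0, 0]]])

```text
time: 12.0
ee_pos: [0.6023, -0.0486, 0.2362]
tcp_rot: [-90.0, -0.0, -100.3]
wrist_force: [1.2, 1.0, -0.2]
opening: -0.0002
```

move_arm(deltas=[[[0.03, -0.01, -0.04, 0], [0.06, -0.02, -0.07, 0], [0.1, -0.02, -0.1, 0], [0.14, -0.02, -0.1, 0], [0.17, -0.02, -0.1, 0]]])

```text
time: 12.5
ee_pos: [0.4726, -0.1995, 0.2555]
tcp_rot: [-89.9, -0.0, -100.4]
wrist_force: [0.3, -0.2, 0.1]
opening: 0.0002
```

move_arm(deltas=[[[0, 0, 0, 0], [0, 0, 0, 0], [0, 0, 0, 0], [0, 0, 0, 0], [0, 0, 0, 0]]])

```text
time: 13.0
ee_pos: [0.474, -0.1971, 0.2548]
tcp_rot: [-90.0, 0.0, -100.2]
wrist_force: [-0.2, -0.6, -0.8]
opening: -0.0001
```

```bash
python3 -c "
from st import *
st()
d=camera('side'); W=cloud(d); m=np.zeros(W.shape[:2],bool); m[308:386,200:258]=True; P=W[m&(W[...,2]>.01)]; print('brass',P.mean(0).round(4))"
```

```text
t 13.0 tcp local -0.0997 -0.1727 z 0.2548 F [-0.2 -0.6 -0.8]
side 292 theta -0.009 med [-0.0387  0.0362]
pin pts 392 [array([-0.0138, -0.0068,  0.0112]), array([-0.0601,  0.0209,  0.0572]), array([0.0037, 0.0121, 0.0341])]
top 561 theta -0.002 med [-0.0481  0.0359]
pin pts 419 [array([-0.0149, -0.0093,  0.0087]), array([-0.0578,  0.0186,  0.0577]), array([0.0034, 0.0118, 0.0342])]
brass [0.521  0.3459 0.0257]
```

View pics/last_side.png

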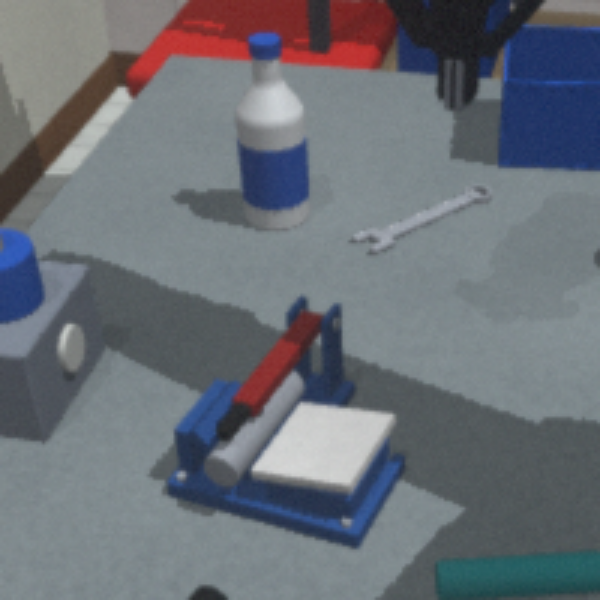

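The picture shows the red arm lying level on the steel pin, from (310,325) to (235,420), with the pin in the vee and the robot clear. I'll hand it in.

```bash
python3 -c "
from workcell import job_done
print(job_done())"
```

```text
the job is handed in; nothing more can be done
None
```

The steel pin is seated in the vee and the clamp is fully down on it. The job is handed in at about 13 s of the 53 s allowed; no verdict was given.

I laid the pin crosswise on the ramp and opened the fingers, and it rolled into the vee by itself. With the clamp still open, I checked it was seated and clear of the fingers. I then swung the clamp over from behind with closed fingers and pressed it home (about 13 N), and backed the arm away.

Last checks, from both cameras:
- **Clamp:** angle about 0 (-0.009 rad from the side camera, -0.002 rad from the top).
- **Pin:** centred within about 2 mm along the vee. Measured before clamping, across the vee it was on centre and in height about 1–2 mm high, within the cameras' accuracy.
- **Brass pin:** within 1 mm of where it started.
- **Robot:** touching nothing, with wrist force within noise.

One of the top-camera pictures was blocked by the arm, so I used the side view for that check. Two top-camera clamp angles (about 1.56 rad) taken while pressing were wrong because the gripper hid the arm. They read correctly once the gripper had moved away.

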